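Lift a crucible's lid off with the forked lifter and park it in the lid rest

TASK

Take the lid off the white crucible with the forked lifter, hooking it under the wire bail and never touching the lid with the fingers, and set it gently, level and right way up, into the wide round recess of the lid rest. Then stand the lifter upright on its cork pad again. Keep the lid from tipping on the way, and leave the crucible, jar, coin, ruler and tweezers where they are.

Things in the scene. Friction and masses are not known exactly. Their poses are not given: they have to be found in the camera images.
- lid: Loose white ceramic crucible lid, 70 to 120 g: a disc 68 mm across and 6 mm thick over a locating boss 48 mm across and 6 mm deep, with an upright rigid steel wire bail on top. Origin: centre of the boss's underside, z up; the disc spans z 6 to 12 mm. At the start it sits loosely on the crucible, boss in the mouth.
- bail_bar (a point): Middle of the bail's level bar (6 mm wire along the lid's y), 43 mm above the lid's origin. The bail's legs, also 6 mm wire, stand at the lid's y = +-27 mm. The window under the bar, 48 mm wide and 28 mm high (lid z 12 to 40 mm), is open to the lid's +x and -x sides.
- lifter: Loose steel forked lifter, about 160 g, 130 mm high, standing upright on its own 6 mm thick foot, at the start on the cork pad. Origin: on the stem's axis at the foot's underside; x along the tines, z up. Foot: a heel 40 mm wide reaching back to x = -30 mm; two tines 8 mm wide at y = +-12 mm (32 mm over both) reaching to x = +48 mm.
- lifter_grip (a point): Middle of the lifter's wooden handle, on the stem's axis 100 mm above the lifter's origin. The handle is 16 by 16 mm, sides along the lifter's x and y, and spans z 63 to 130 mm; below it is a steel stem 12 by 14 mm.
- lifter_seat (a point): Where the bail's bar should hang: on top of the tines (lifter z = 6 mm), midway between them, 27 mm ahead of the stem's axis. The last 6 mm of each tine (x 42 to 48 mm) is an upturned tip, its top at z = 11 mm, that keeps the bar from sliding off.
- crucible: White ceramic crucible, loose, 260 g, 64 mm across at the rim, 54 mm at the foot, 55 mm high, wall 4 mm. Origin: centre of its underside. With the lid seated, the lid's origin is 49 mm above this one.
- rest: Lid rest, fixed: wooden block 100 by 100 by 18 mm with one round recess 78 mm across and 10 mm deep in the middle of its top. Origin: centre of its underside. A lid lying in it has its origin on the recess floor, 8 mm above this origin.
- rest_floor (a point): Centre of the lid rest's recess floor, 8 mm above the desk.
- coin_block: Bystander, fixed: wooden coin block of the same outer size (100 by 100 by 18 mm) whose round recess is only 48 mm across; the lid does not fit it. Origin: centre of its underside.
- pad: Cork pad, fixed, 120 by 120 by 4 mm, the lifter's place. Origin: centre of its underside.
- jar: Bystander, loose: closed amber glass jar 50 mm across, 105 mm high, beside the crucible: about 80 mm from its axis, off one of the two open sides of the bail. Origin: centre of its underside.
- follis: Bystander, loose: copper coin 32 mm across, 4 mm thick, flat on the desk off the other open side of the bail. Origin: centre of its underside.
- ruler: Bystander, loose: boxwood ruler 28 by 160 by 4 mm, long side along its y, beyond the crucible. Origin: centre of its underside.
- tweezers: Bystander, loose: black plastic tweezers about 115 mm long along their y, 9 mm high, on the robot's side of the crucible. Origin: their middle, on the desk.
Things that resemble listed ones, but are neither listed nor needed, are in the scene too. What is shaped like the crucible but blue or green is not meant. Of the things that look like the lifter, the smallest one is meant.

How it is judged:
On the way, in this order (a step that is already met when the one before it is completed fails the run):
1. the lid hangs on the lifter, clear above the crucible (height (world z) of lid above 0.075 m and contact force between lid and lifter above 0.3 N and contact force between lid and crucible below 0.01 N), for 0.2 s.
2. the lid lies in the lid rest's recess, free of the lifter (horizontal distance between lid and rest below 0.008 m and z of lid in the frame of rest below 0.0105 m and angle between lid's own z axis and vertical below 0.08 rad and contact force between lid and lifter below 0.01 N), for 0.2 s.
At the end, for the whole second after the job is handed in: Lid at rest in the lid rest: upright within 0.08 rad, centred within 8 mm, within 2.5 mm of the recess floor, free of the lifter. Lifter at rest, upright within 0.06 rad on the cork pad, origin within 55 mm of its middle. Crucible upright (0.1 rad), within 15 mm of its start (all of step 2 and linear speed of each of lid, lifter below 0.01 m/s and horizontal distance between lifter and pad below 0.055 m and angle between lifter's own z axis and vertical below 0.06 rad and height (world z) of lifter between 0.002 and 0.008 m and distance of crucible from where it was at the start of the episode below 0.015 m and angle between crucible's own z axis and vertical below 0.1 rad); the robot touches nothing.
It fails at once if the robot touches the lid (contact force between any of the fingers, the arm and lid above 0.3 N).
It fails at once if the lid tips by more than 0.5 rad (angle between lid's own z axis and vertical above 0.5 rad).
It fails at once if the lid is dropped or pressed into the rest (over 12 N) (contact force between lid and rest above 12 N).
It fails at once if the crucible is shifted by more than 20 mm or tipped (distance of crucible from where it was at the start of the episode above 0.02 m or angle between crucible's own z axis and vertical above 0.3 rad).
It fails at once if the jar, coin, ruler or tweezers are shifted by more than 10 mm (distance of any of jar, follis, ruler, tweezers from where it was at the start of the episode above 0.01 m).
It also fails if it takes over 72 s, if anything falls off the work surface, if the arm or the gripper's body presses on something with over 40 N, if the wrist force passes 120 N, or if a joint passes its speed limit or range.

ROBOT

A 6-joint arm with a two-finger parallel gripper is mounted at the origin on the work surface. World frame = base frame: x ahead of the robot, y to its left, z up, the work surface at z = 0. Lengths are in m, angles in rad, forces in N, time in s.
With the tool pointing down it reaches from about 0.275 to 1 m from the base axis. Payload 8.4 kg.
Tool frame: the origin (TCP) lies on the centre line of the jaws, within the pads' length; the fingertips stand 17 mm ahead of it and the grasp point (between the pads) lies 2 mm behind it (bot.tcp_to_tips is the z of the fingertips in the tool frame, in m); z points along the fingers, y is the line along which they close (so a half turn about z gives the same grasp; the last joint's range is limited). The gripper opens to 85 mm and grips with 20 to 120 N. Pads are 22 mm wide; open, the fingers measure 114 mm over their backs; the gripper's body (76 mm by 85 mm) begins 54 mm behind the grasp point. The pads swing forward as they close: fully open they stand 13 mm farther back than shut.
Start: joints at [1.152, 0.353, 1.633, -0, 1.155, -0.002], TCP at [0.253, 0.571, 0.248] pointing down, gripper open.
Joint ranges: [-2.63, 2.63], [-0.92, 2.1], [0.06, 2.66], [-1.3, 4.44], [0, 2.69], [-3.02, 3.02]. Speed limits (rad/s): [2.22, 2.22, 2.79, 3.14, 3.14, 3.14].

INTERFACE

Orientations are given as a unit quaternion [x, y, z, w].
In Python, from workcell import bot, hand, kinematics, get_obs, vision, hand_in gives the robot as it stands. The module is installed in compiled form; this text tells all that it offers. Calls block until the motion is done:
- bot.reach(position, orientation): joint-space move of the TCP to a pose.
- bot.servo_line(position, ori=None, velocity=0.15): straight line of the TCP; ori=None keeps the orientation; velocity is the mean speed in m/s.
- bot.goto_joints(angles): joint-space move.
- hand.move_gripper(opening, strength=None): finger opening in m; strength is the grip in N (None keeps the last); returns when the fingers have stopped.
- bot.dwell(seconds).
- kinematics.solve_ik(position, orientation): joint angles nearest the present ones, or None.
- get_obs(): the state.
- vision.read_camera(name): name is "side" or "top" or "wrist"; returns a dict with "frame" (384x512x3 uint8, red, green, blue), "intrinsics" (3x3 intrinsics, pixels), "view" (4x4, takes a point from world to camera coordinates). Camera axes: x right, y down, z forward; pixel columns grow to the right and rows downward; lengths in m; the calibration is good to about 2 mm. A picture is of the moment at which its call begins. There is no depth.
A pose or a line that the arm cannot do raises bot.IKError and nothing moves.
- hand_in(): hands the job in; it is judged then, once.
The state is a dict: "time_s": time; "joint_pos": joint angles; "joint_vel": joint speeds; "joint_efforts": joint torques, N m; "position": TCP position; "orientation": TCP orientation; "wrist_force": force on the tool from outside, world axes, zero at the start; "ft_torque": the same for the moment, N m; "gripper_width": finger opening in m; "grip_force": force on a finger pad.
Only numpy, scipy, OpenCV 4.12 (cv2) and the standard library are available. Lean on these libraries where they do the work, as an engineer would, in place of code of your own. Each camera call takes 0.05 s, during which the arm holds its last target. There are 200 camera calls.

## Working session

There is one attempt and no reset: what is moved stays moved. The work goes in short steps, each a Python script; the robot and the scene stay as the last script left them, time stands still between calls to the robot, and variables do not carry over. Pictures are saved under pics/ and viewed, at most 10 in all, crops included, and the job is handed in when it is done.

```bash
mkdir -p pics
python3 - <<'E'
from workcell import *
import cv2,numpy as np
for n in("top","side"):
    c=vision.read_camera(n); cv2.imwrite(f"pics/{n}0.png",cv2.resize(c["frame"][:,:,::-1],(800,600),interpolation=cv2.INTER_CUBIC)); np.savez(f"{n}0.npz",**c)
    print(n,c["intrinsics"].tolist(),c["view"].round(4).tolist())
o=get_obs();print(o["time_s"],o["position"],o["orientation"])
E
```

```text
top [[466.18765291978127, 0.0, 255.8211656920132], [0.0, 466.18765291978127, 190.9668822424953], [0.0, 0.0, 1.0]] [[0.0063, -1.0, 0.0034, -0.0652], [-0.9921, -0.0067, -0.1256, 0.537], [0.1256, -0.0025, -0.9921, 1.2545], [0.0, 0.0, 0.0, 1.0]]
side [[347.56943093185026, 0.0, 256.87544055619423], [0.0, 347.56943093185026, 189.6191687625747], [0.0, 0.0, 1.0]] [[0.9965, -0.0828, 0.0118, -0.5491], [-0.0393, -0.5879, -0.808, 0.0682], [0.0738, 0.8047, -0.5891, 1.0377], [0.0, 0.0, 0.0, 1.0]]
0.1 [0.25286298 0.57114812 0.24767   ] [ 2.06884261e-01  9.78365244e-01 -5.81562205e-04 -1.13312825e-04]
```

View pics/top0.png

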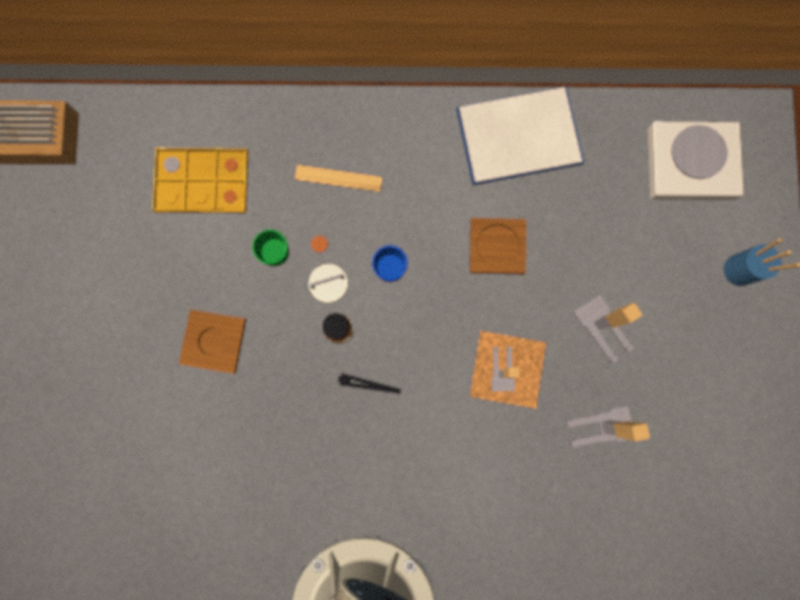

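View pics/side0.png

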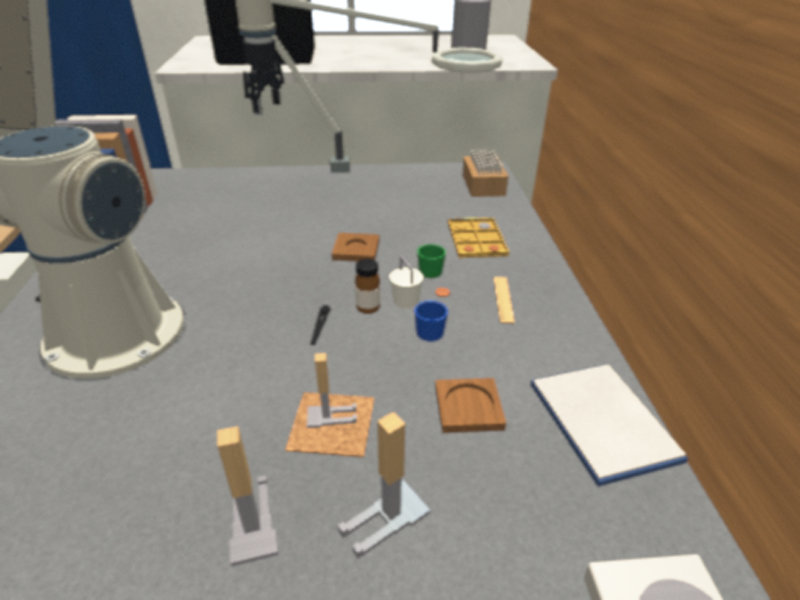

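The top view (800 px scale) shows these candidates:
- **Lifters:** one on the cork pad (505,370), which is the smallest, and larger ones at (610,325) and (610,428). I'll use the one on the pad.
- **Crucibles:** white with lid and bail (328,283), green (270,248) and blue (390,263). I'll use the white one.
- **Recess blocks:** wide recess (498,246), which is the rest, and small recess (212,341), which is the coin block.
- **Coin and jar:** the coin is at (319,243) on the far side of the bail. The jar is at (337,327) on the near side, so the fork goes in from the coin side.

In the side view, the lifter on the pad is at (325,385) and is clearly the smallest.

```bash
cat > h.py <<'E'
import numpy as np,cv2
def back(c,u,v,z):
    K=c["intrinsics"];V=c["view"];R=V[:3,:3];t=V[:3,3];o=-R.T@t
    d=R.T@np.linalg.inv(K)@np.array([u,v,1.]);return (o+d*(z-o[2])/d[2])
def proj(c,p):
    q=c["view"][:3,:3]@np.asarray(p)+c["view"][:3,3];q=c["intrinsics"]@q;return q[:2]/q[2]
E
python3 - <<'E'
from h import *
c=dict(np.load("top0.npz"));f=c["frame"][:,:,::-1]
s=1.5625
for n,u,v,z in[("lid",328,283,.061),("bailL",312,287,.092),("bailR",344,278,.092),("rest",498,246,.018),("grip top",513,372,.134),("pad",508,370,.004),("jar",337,327,.105),("coin",319,243,.004),("blue",390,263,.055),("green",270,248,.055)]:
    print(n,back(c,u/s,v/s,z).round(4))
def crop(x,y,w=70):
    x=int(x/s);y=int(y/s);return cv2.resize(f[y-w//2:y+w//2,x-w//2:x+w//2],(400,400),interpolation=cv2.INTER_CUBIC)
cv2.imwrite("pics/crop.png",np.hstack([crop(508,370),crop(328,283)]))
E
```

```text
lid [0.5601 0.063  0.061 ]
bailL [0.5485 0.0869 0.092 ]
bailR [0.5643 0.0331 0.092 ]
rest [ 0.6362 -0.2388  0.018 ]
grip top [ 0.4065 -0.2446  0.134 ]
pad [ 0.4134 -0.2563  0.004 ]
jar [0.4798 0.0424 0.105 ]
coin [0.6423 0.0864 0.004 ]
blue [ 0.5971 -0.0442  0.055 ]
green [0.6223 0.1665 0.055 ]
```

View pics/crop.png

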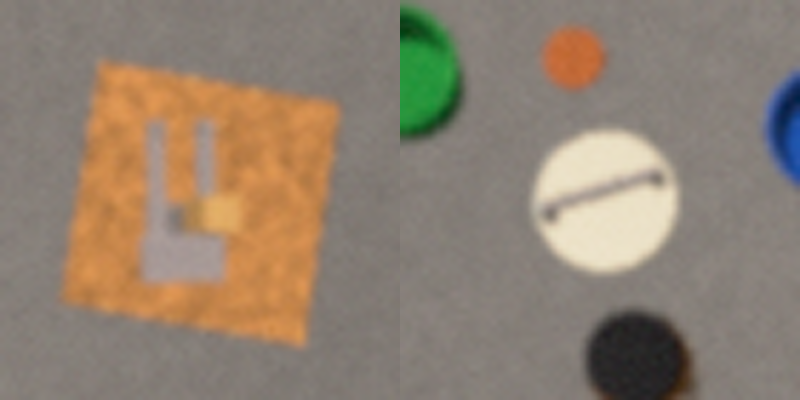

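The crops confirm the small lifter on the cork with its tines towards +x, and the white lid with its bail bar running (548,213)–(657,178). The coin is on the far side and the jar on the near side. Next come closer wrist views of the lifter, lid and rest.

```bash
cat >> h.py <<'E'
def q(psi): # tool down, tool x at yaw psi (deg)
    a=np.deg2rad(psi)/2;return [np.cos(a),np.sin(a),0,0]
E
python3 - <<'E'
from workcell import *
from h import *
ims=[]
for n,p,psi in [("lid",[.53,.06,.36],16),("rest",[.60,-.239,.30],16),("lift",[.40,-.25,.36],180)]:
    bot.reach(p,q(psi)); bot.dwell(.3)
    c=vision.read_camera("wrist");np.savez(f"w_{n}.npz",**c);cv2.imwrite(f"pics/w_{n}.png",c["frame"][:,:,::-1]);ims.append(c["frame"][:,:,::-1])
    print(n,(-c["view"][:3,:3].T@c["view"][:3,3]).round(3),get_obs()["time_s"])
cv2.imwrite("pics/w_all.png",cv2.resize(np.vstack([np.hstack(ims[:2]),np.hstack([ims[2],ims[2]*0])]),(800,600),interpolation=cv2.INTER_AREA))
E
```

```text
lid [0.611 0.084 0.486] 2.575
rest [ 0.681 -0.214  0.427] 4.1167
lift [ 0.315 -0.25   0.487] 7.0417
```

View pics/w_all.png

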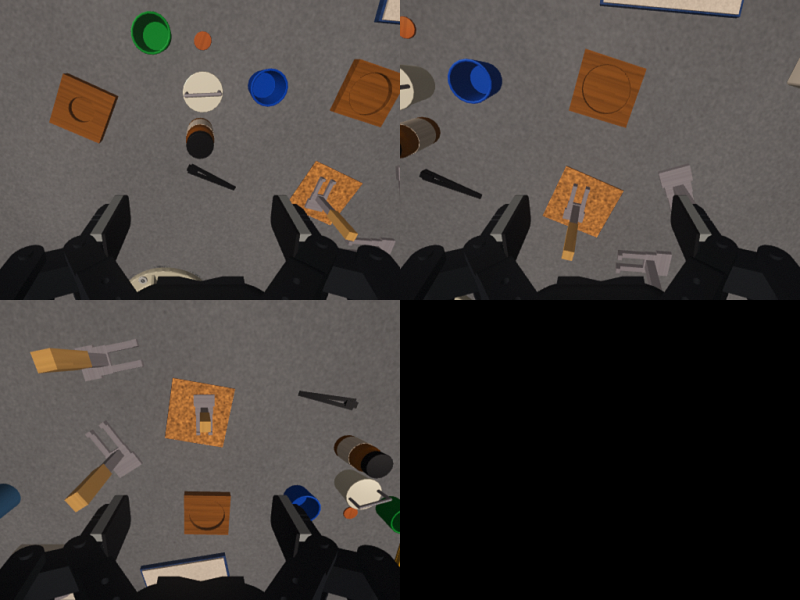

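Top left is the lid at (203,92) with its bar level and the jar below it. Top right is the rest with recess centre (606,89). Bottom left is the lifter foot (204,405) with its handle top at (205,427). I'll zoom in to get exact pixels.

Run:
```python
from h import *
c={n:dict(np.load(f"w_{n}.npz")) for n in("lid","rest","lift")}
f={n:c[n]["frame"][:,:,::-1].copy() for n in c}
def z(n,x,y,w,h,s): return cv2.resize(f[n][y:y+h,x:x+w],None,fx=s,fy=s,interpolation=cv2.INTER_CUBIC)
a=z("lid",225,80,70,75,5);b=z("lift",225,110,60,75,5)
cv2.imwrite("pics/z.png",np.hstack([a,b]))
# lid disc
m=(f["lid"].min(2)>140).astype(np.uint8);m[:, :225]=0;m[:,295:]=0;m[150:]=0
k=cv2.findContours(m,cv2.RETR_EXTERNAL,2)[0];k=max(k,key=cv2.contourArea);h=cv2.convexHull(k)
W=np.array([back(c["lid"],x,y,.061)[:2] for x,y in h[:,0]])
(ce,r)=cv2.minEnclosingCircle(W.astype(np.float32));A=np.c_[2*W,np.ones(len(W))];s=np.linalg.lstsq(A,(W**2).sum(1),rcond=None)[0]
print("lid fit",s[:2],np.sqrt(s[2]+s[:2]@s[:2]),ce,r)
# rest block: brown top face, far edges; pad
for n,im,roi,zz in[("rest","rest",(205,55,320,170),.018),("pad","lift",(200,90,310,200),.004)]:
    I=f[im];H=cv2.cvtColor(I,cv2.COLOR_BGR2HSV);M=((H[:,:,1]>110)&(H[:,:,0]<20)).astype(np.uint8)
    x0,y0,x1,y1=roi;Z=np.zeros_like(M);Z[y0:y1,x0:x1]=M[y0:y1,x0:x1]
    k=max(cv2.findContours(Z,cv2.RETR_EXTERNAL,2)[0],key=cv2.contourArea)
    W=np.array([back(c[im],x,y,zz)[:2] for x,y in k[:,0]],np.float32);print(n,cv2.minAreaRect(W))
```

```text
lid fit [0.56189708 0.06702904] 0.033217882864858925 (0.5618293285369873, 0.0670979768037796) 0.03364419937133789
rest ((0.6392470598220825, -0.23606276512145996), (0.10025080293416977, 0.10021712630987167), 88.87230682373047)
pad ((0.41625410318374634, -0.2529483437538147), (0.11991483718156815, 0.12023899704217911), 80.30419158935547)
```

View pics/z.png

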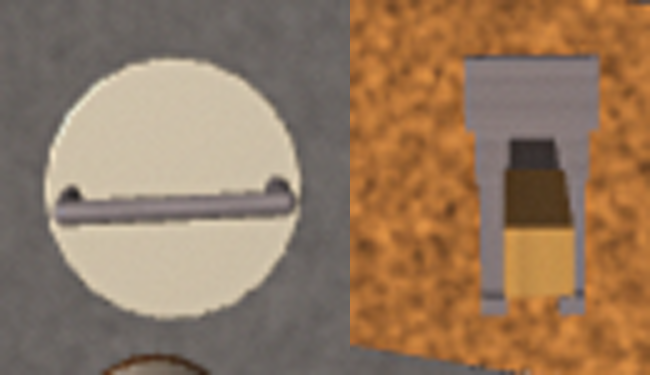

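The left crop shows the bar ends at (65,212) and (285,203). The right crop shows heel corners at (465,57) and (600,57), the handle-top square (505–574, 228–296), and tine ends at (482,313) and (585,313).

Run:
```python
from h import *
L=dict(np.load("w_lid.npz"));F=dict(np.load("w_lift.npz"))
B=lambda c,x,y,ox,oy,z:back(c,x/5+ox-.4,y/5+oy-.4,z)[:2]
a=B(L,65,212,225,80,.092);b=B(L,285,203,225,80,.092)
print("bar",a,b,(a+b)/2,"len",np.linalg.norm(a-b),"normal yaw",np.degrees(np.arctan2(*(a-b)[::-1]))-90)
g=lambda x,y,z:B(F,x-350,y,225,110,z)
h1,h2=g(465,57,.010),g(600,57,.010);t1,t2=g(482,313,.012),g(585,313,.012)
top=[g(*p,.134) for p in[(506,228),(573,228),(575,296),(505,297)]]
print("heel",h1,h2,np.linalg.norm(h1-h2),"tines",t1,t2,np.linalg.norm(t1-t2))
print("yaw",np.degrees(np.arctan2(*((t1+t2)/2-(h1+h2)/2)[::-1])),"len",np.linalg.norm((t1+t2)/2-(h1+h2)/2))
print("top",np.mean(top,0),[ (top[i]-top[i-1]).round(4) for i in range(4)])
```

```text
bar [0.55346102 0.09199752] [0.57041813 0.0408511 ] [0.56193957 0.06642431] len 0.05388412951312275 normal yaw 18.34244581732854
heel [ 0.37789964 -0.26240381] [ 0.37792136 -0.22248664] 0.039917172132591695 tines [ 0.45618216 -0.25782157] [ 0.45620454 -0.22583381] 0.03198776248594584
yaw 0.45197041124526766 len 0.07828528931383434
top [ 0.40799118 -0.2424705 ] [array([-0.0162,  0.0002]), array([0.    , 0.0152]), array([0.016 , 0.0007]), array([ 0.0002, -0.0161])]
```

```bash
cat >> h.py <<'E'
bar=np.array([.5619,.0668]);yl=18.3;u=np.array([np.cos(np.radians(yl)),np.sin(np.radians(yl))])
rest=np.array([.6392,-.2361]);lift0=np.array([.408,-.2424]);G=.098
P=lambda xy,zl:[float(xy[0]),float(xy[1]),zl+G]   # TCP for lifter origin xy, lifter z
E
python3 - <<'E'
from workcell import *
from h import *
bot.reach(P(lift0,.15),q(180.3));hand.move_gripper(.06)
bot.servo_line(P(lift0,.004),velocity=.1)
hand.move_gripper(0.0,70);o=get_obs();print(o["gripper_width"],o["grip_force"])
bot.servo_line(P(lift0,.14),velocity=.08);print(get_obs()["wrist_force"])
s=bar+.095*u
bot.reach(P(s,.14),q(yl));bot.servo_line(P(s,.0695),velocity=.1)
bot.dwell(.3);print(get_obs()["position"],P(s,.0695),get_obs()["time_s"])
bot.servo_line(P(bar+.027*u,.0695),velocity=.04);bot.dwell(.2)
o=get_obs();print(o["wrist_force"],o["gripper_width"],o["time_s"],o["position"])
a=vision.read_camera("side");b=vision.read_camera("wrist");t=vision.read_camera("top")
for n,c in(("s",a),("t",t)):
    x,y=proj(c,[*bar,.08]).astype(int);w=45
    cv2.imwrite(f"pics/i_{n}.png",c["frame"][y-w:y+w,x-w:x+w,::-1])
cv2.imwrite("pics/i.png",np.hstack([cv2.resize(cv2.imread(f"pics/i_{n}.png"),(400,400),interpolation=2) for n in"st"]))
E
```

```text
0.015124796819526411 68.07929992675781
[ 0.94384688  1.06044606 -2.14012463]
[0.65233346 0.09666067 0.16803469] [0.6520954203759808, 0.09662928331690347, 0.1675] 15.9667
[-0.11029646 -0.03796398 -1.9324995 ] 0.01535207035060232 18.0167 [0.58759987 0.07531779 0.1674565 ]
```

View pics/i.png

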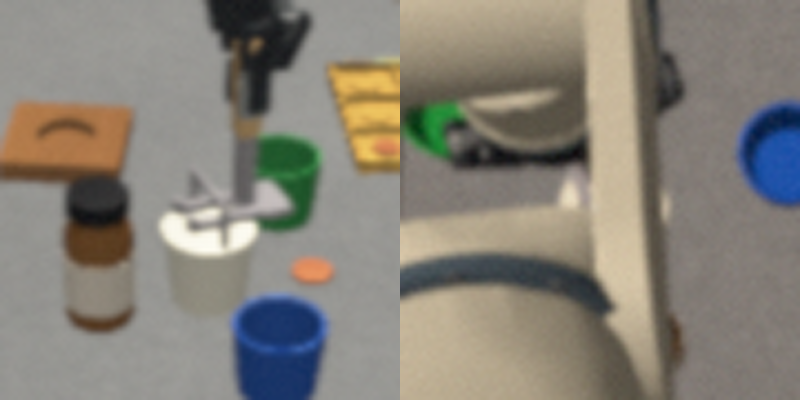

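The side view shows the tines inside the bail, with the bar (190,175)–(228,245) crossing over them, and the wrist force is unchanged. Next I lift and carry the lid.

Run:
```python
from workcell import *
from h import *
bot.servo_line(P(bar+.027*u,.088),velocity=.012)
bot.servo_line(P(bar+.027*u,.150),velocity=.03);bot.dwell(.5)
o=get_obs();print(o["wrist_force"],o["time_s"])
bot.servo_line(P(rest+.027*u,.150),velocity=.07);bot.dwell(1)
bot.servo_line(P(rest+.027*u,.080),velocity=.04);bot.dwell(.8)
print(get_obs()["wrist_force"],get_obs()["time_s"],get_obs()["position"])
for n in("side","wrist","top"):
    c=vision.read_camera(n);np.savez(f"c_{n}.npz",**c);print(n,proj(c,[*rest,.10]),proj(c,[*rest,.08]))
c=np.load("c_side.npz");x,y=proj(c,[*rest,.09]).astype(int);w=45
a=cv2.resize(c["frame"][y-w:y+w,x-w:x+w,::-1],(400,400),interpolation=2);print("side crop origin",x-w,y-w)
cv2.imwrite("pics/carry.png",np.hstack([a,cv2.resize(np.load("c_wrist.npz")["frame"][:,:,::-1],(400,300))[:,:].copy() if 0 else cv2.resize(np.load("c_top.npz")["frame"][100:250,240:390,::-1],(400,400),interpolation=2)]))
```

```text
[-0.30024558  0.32721607 -2.74226891] 22.575
[-0.05725759 -0.61311469 -2.43766009] 30.8917 [ 0.66482826 -0.22761734  0.17801082]
side [302.00710092 231.63024373] [301.28324647 237.67155326]
wrist [257.36551365 239.43135941] [257.31941534 227.03764892]
top [321.93056064 150.21448002] [320.8612598  151.79050639]
side crop origin 256 189
```

View pics/carry.png

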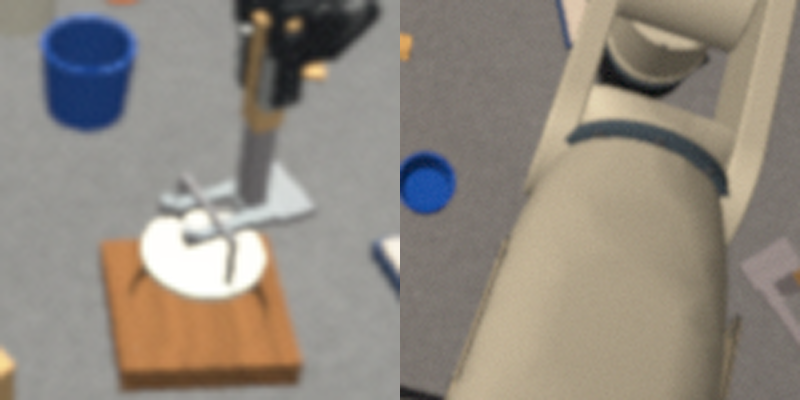

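The side crop shows the lid hanging level over the recess, disc spanning x 140–268 and y 208–298, with the bar across the tines. I'll compare its outline with where it should be.

Run:
```python
from h import *
from scipy.optimize import least_squares
c=dict(np.load("c_side.npz"));f=c["frame"]
m=(f.min(2)>165).astype(np.uint8);Z=np.zeros_like(m);Z[189+44:189+70,256+28:256+64]=m[189+44:189+70,256+28:256+64]
k=max(cv2.findContours(Z,cv2.RETR_EXTERNAL,2)[0],key=cv2.contourArea);h=cv2.convexHull(k)[:,0].astype(float)
print(h.min(0),h.max(0))
t=np.linspace(0,2*np.pi,200)
def syn(x,y,z): 
    p=np.array([proj(c,[x+.034*np.cos(a),y+.034*np.sin(a),zz]) for zz in(z+.006,z+.012) for a in t]);return p
for dx,dy in((0,0),(.004,0),(0,.004)):
    p=syn(rest[0]+dx,rest[1]+dy,.046);print(dx,dy,p.min(0).round(1),p.max(0).round(1))
M=np.array([[*(h.min(0)+h.max(0))/2]])
w=dict(np.load("c_wrist.npz"));cv2.imwrite("pics/cw.png",cv2.resize(w["frame"][120:320,130:390,::-1],(780,600),interpolation=2))
```

```text
[288. 233.] [319. 255.]
0 0 [286.6 234.6] [314.3 256. ]
0.004 0 [288.2 234.5] [315.9 255.9]
0 0.004 [286.4 233.5] [314.  254.8]
```

View pics/cw.png

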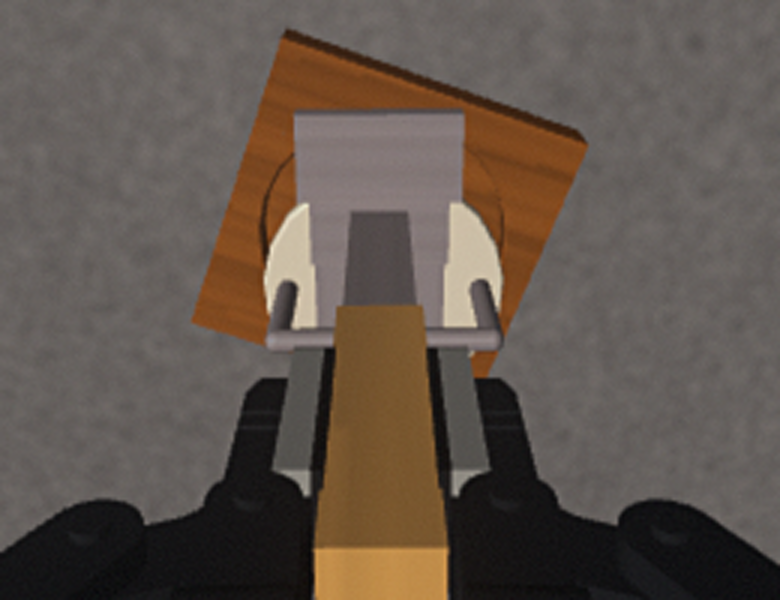

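The wrist view shows the bar at (270–500, 338) and the lid centred sideways in the recess (both centres about 383). I'll compute the bar's position.

Run:
```python
from h import *
c=dict(np.load("c_wrist.npz"))
for z in(.087,.089,.091):
    a=back(c,270/3+130-.33,338/3+120-.33,z)[:2];b=back(c,500/3+130-.33,338/3+120-.33,z)[:2]
    m=(a+b)/2;d=m-rest;print(z,m,np.linalg.norm(a-b),"along u",d@u,"lat",d@[-u[1],u[0]])
# block corners seen in the same image (top face)
W=np.array([back(c,x/3+129.67,y/3+119.67,.018)[:2] for x,y in((284,40),(586,145),(193,321))]);print("rest via corners",(W[1]+W[2])/2,np.linalg.norm(W[1]-W[2]))
```

```text
0.087 [ 0.63841026 -0.23689416] 0.05831321760745822 along u -0.0009991540735217993 lat -0.0005060200348363219
0.089 [ 0.6393853  -0.23656269] 0.05777722602151029 along u 3.0648794938689e-05 lat -0.0004974703130126196
0.091 [ 0.64036034 -0.23623122] 0.05724123443556241 along u 0.001060451663399274 lat -0.0004889205911889784
rest via corners [ 0.63928118 -0.23624935] 0.13994875360163198
```

The lid is centred to within about 1 mm, so I lower it, release, and withdraw.

Run:
```python
from workcell import *
from h import *
r=rest+np.array([-.001,-.0005]);s=r+.027*u
bot.servo_line(P(s,.048),velocity=.03);bot.dwell(.3);print(get_obs()["wrist_force"])
bot.servo_line(P(s,.038),velocity=.008);print(get_obs()["wrist_force"])
bot.servo_line(P(s,.0285),velocity=.015);bot.dwell(.2);print(get_obs()["wrist_force"])
bot.servo_line(P(r+.095*u,.0285),velocity=.05);print(get_obs()["wrist_force"],get_obs()["time_s"])
bot.servo_line(P(r+.110*u,.13),velocity=.1)
c=vision.read_camera("side");b=vision.read_camera("wrist")
x,y=proj(c,[*rest,.03]).astype(int);w=45
np.savez("d_side.npz",**c)
cv2.imwrite("pics/placed.png",np.hstack([cv2.resize(c["frame"][y-w:y+w,x-w:x+w,::-1],(350,350),interpolation=2),cv2.resize(b["frame"][:,:,::-1],(450,338))[:338].copy() if 0 else np.vstack([cv2.resize(b["frame"][:,:,::-1],(450,338)),np.zeros((12,450,3),np.uint8)])]))
```

```text
[ 0.54033967  0.44261647 -3.07634434]
[-0.40906864  0.0248882  -1.14294318]
[ 0.87642287 -0.00931888 -1.30654958]
[ 0.51986277 -0.77547616 -0.97938012] 36.45
```

View pics/placed.png

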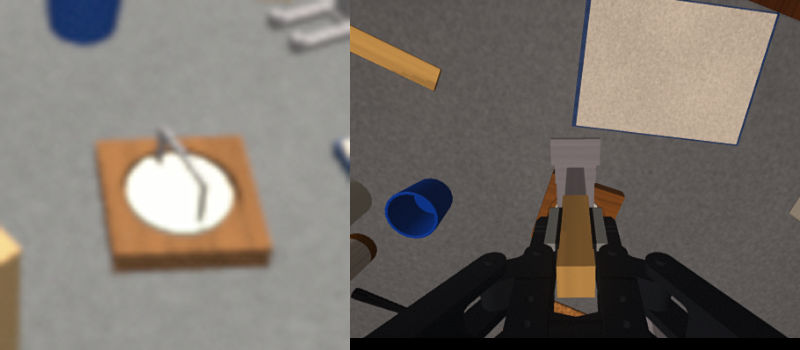

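The side crop shows the lid level in the recess at (180,192) with even margins, and the lifter is clear of it. Next I return the lifter to the pad.

Run:
```python
from workcell import *
from h import *
pad=np.array([.4163,-.2529]);s=pad+.006*u
bot.servo_line(P(rest+.110*u,.16),velocity=.15)
bot.servo_line(P(s,.16),ori=q(yl),velocity=.12)
bot.servo_line(P(s,.015),velocity=.08);bot.dwell(.3);f0=get_obs()["wrist_force"][2]
z=.008
while z>.001:
    bot.servo_line(P(s,z),velocity=.01);f=get_obs()["wrist_force"][2]-f0
    if f>2:break
    z-=.001
print(z,f,f0,get_obs()["time_s"])
hand.move_gripper(.03);bot.dwell(.2);hand.move_gripper(.06)
bot.servo_line(P(s,.15),velocity=.12)
bot.reach([.33,-.10,.36],q(yl));bot.dwell(.3)
ims=[]
for n in("side","top"):
    c=vision.read_camera(n);ims.append(cv2.resize(c["frame"][:,:,::-1],(400,300)) if 0 else c["frame"][:,:,::-1])
cv2.imwrite("pics/end.png",np.hstack([cv2.resize(ims[0][120:320,150:350],(400,400)),cv2.resize(ims[1][80:280,170:370],(400,400))]))
print(get_obs()["time_s"])
```

```text
0.004 4.789101325226612 -1.9531782532129736 45.05
48.5583
```

View pics/end.png

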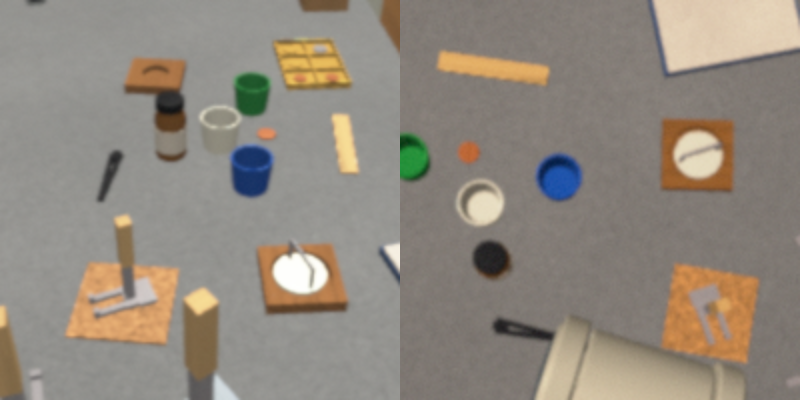

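The lid lies centred in the rest (right crop, 698,154). The lifter stands upright on the pad (710,312), and nothing else has moved.

```bash
python3 -c "
from workcell import *
print(hand_in())"
```

```text
the job is handed in; nothing more can be done
None
```

The job is handed in at about 49 s: the final pictures show the lid level and centred in the lid rest, the lifter upright on its cork pad, and the crucible, jar, coin, ruler and tweezers apparently unmoved; hand-in returned no verdict.

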